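Sugar for two office coffees

TASK

Take the sugar tongs from their stand and, touching the sugar only with the tongs, first put the white lump into the white cup, then the brown lump into the blue cup. Then stand the tongs upright in their stand again, and leave the mints on the dish, the cups upright in their places and everything else on the desk where it is.

Things in the scene. Friction and masses are not known exactly. Their poses are not given: they have to be found in the camera images.
- tongs: steel sugar tongs, 50 g, 113 mm tall, standing upright on their tips in the stand, hinged at the top. Origin: midway between the open tips, level with their lower ends; z runs up to the head, the two arms open and close alike along y. Sprung apart when left alone, 44 mm between the tips. Tips 14 mm wide (x), 4 mm thick (y), flat inside.
- tongs_grip (a point): point midway between the two black finger rests, 65 mm up the tongs from the tips (axes as tongs). Each rest is a round bar along x, 10 mm in diameter, 28 mm long; the gripper takes the tongs here from above, closing along the tongs' y. 41 mm over the outsides of the rests when sprung open, about 32 mm with a lump between the tips.
- tongs_left (a joint): squeeze of the tongs: 0 sprung open, about 0.11 rad on a lump, 0.2 at most. 1 mm less over the rests brings the tips 2.6 mm together. The spring pushes each rest with 5 N when open, 9 N on a lump: a gripper opening of 37 to 38 mm carries the tongs with tips about 35 mm apart; closing with 25 to 40 N grips a lump.
- stand: black open-topped tongs stand, fixed to the desk, outside 40 mm (x) by 74 mm (y) by 34 mm high, walls and floor 4 mm thick, so its pocket is 32 by 66 mm and 30 mm deep. Origin: centre of its underside; y along its long side, the same way as the tongs' y at the start.
- dish: square teal sugar dish, fixed to the desk, 150 x 150 mm, floor 6 mm above the desk, rim 10 mm above the desk. Origin: centre of its underside.
- lump_white: white sugar lump, a 20 mm cube of 10 to 17 g, loose, lying flat on the dish, any yaw. Origin at its centre (16 mm above the desk at the start); axes normal to its faces.
- lump_brown: brown sugar lump, a 20 mm cube of 10 to 17 g, loose, lying flat on the dish, any yaw. Origin at its centre (16 mm above the desk at the start); axes normal to its faces.
- mint_red: round red mint, 24 mm across, 12 mm high, loose on the dish; stays there. Origin at its centre.
- mint_green: round green mint, 24 mm across, 12 mm high, loose on the dish; stays there. Origin at its centre.
- cup_white: white ceramic coffee cup, loose, 300 g, rim 84 mm across outside, 65 mm high, wall 4 mm, one ear-shaped handle on its +y side, which points roughly away from the robot (+x of the desk). Origin: centre of its underside; z up.
- cup_blue: blue ceramic coffee cup, loose, 300 g, rim 84 mm across outside, 65 mm high, wall 4 mm, one ear-shaped handle on its +y side, which points roughly away from the robot (+x of the desk). Origin: centre of its underside; z up.
- cup_white_in (a point): centre of the white cup's inner floor
- cup_blue_in (a point): centre of the blue cup's inner floor
- jar: green glass jar with a steel lid, 62 mm across, 72 mm high, loose; a bystander. Origin: centre of its underside.
- stapler: red and black stapler, 130 mm long, 34 mm high, loose; a bystander beyond the dish. Origin: centre of its underside.
- notes: pad of yellow sticky notes, 76 x 76 x 14 mm, loose; a bystander nearer the robot. Origin: centre of its underside.
- tape: black tape dispenser with a clear roll, 120 x 55 mm, 62 mm high, loose; a bystander. Origin: centre of its underside.
- calculator: grey pocket calculator, 120 x 75 x 13 mm, loose; a bystander. Origin: centre of its underside.
- marker: blue and white marker pen, 130 mm long, 15 mm thick, loose; a bystander nearer the robot. Origin: on its underside, at the middle of the blue barrel.

How it is judged:
By the outcome, as a careful person would: the job done as asked, in the order asked, and still so for the second after the job is handed in, with the robot touching nothing.
It also fails if it takes over 61 s, if anything falls off the work surface, if the arm or the gripper's body presses on something with over 40 N, if the wrist force passes 120 N, or if a joint passes its speed limit or range.

ROBOT

A 6-joint arm with a two-finger parallel gripper is mounted at the origin on the work surface. World frame = base frame: x ahead of the robot, y to its left, z up, the work surface at z = 0. Lengths are in m, angles in rad, forces in N, time in s.
With the tool pointing down it reaches from about 0.425 to 0.925 m from the base axis. Payload 12.5 kg.
Tool frame: the origin (TCP) lies at the very end of the fingers, on their centre line; the grasp point (between the pads) lies 19 mm behind it; z points along the fingers, y is the line along which they close (so a half turn about z gives the same grasp; the last joint's range is limited). The gripper opens to 85 mm and grips with 20 to 120 N. Pads are 22 mm wide; open, the fingers measure 114 mm over their backs; the gripper's body (76 mm by 85 mm) begins 54 mm behind the grasp point. The pads swing forward as they close: fully open they stand 13 mm farther back than shut.
Start: joints at [-1.303, 0.491, 1.559, -0, 1.092, -0.106], TCP at [0.228, -0.582, 0.231] pointing down, gripper open.
Joint ranges: [-3.1, 3.1], [-0.84, 2.19], [0.05, 2.79], [-1.13, 4.28], [0.06, 2.93], [-2.69, 2.69]. Speed limits (rad/s): [2.22, 2.22, 2.79, 3.14, 3.14, 3.14].

INTERFACE

Orientations are given as a unit quaternion [w, x, y, z].
In Python, from plant import manip gives the robot as it stands. The module is installed in compiled form; this text tells all that it offers.
- The arm moves only by the tool drive_tool, never from a script. Its argument "moves" is a list of rows, each a list of 7 numbers: the shift along the world's x, y, z scaled (see below), then the turn, a rotation vector about the world's x, y, z scaled (see below), then the opening, from 0 (shut) to 1 (fully open). A call has 1 to 12 rows; each row shifts and turns the commanded pose from where the row before left it; what a row does not reach is not made up. The controller multiplies each number of a shift by 0.05 m and each number of a turn by 0.08 rad. A row lasts 1/10 s, in which the tool goes at most 50 mm and 8.59 degrees, less where a joint would pass 70% of its speed; a pose out of reach is approached as far as the arm can. A call with a number of a shift or a turn outside -1 to 1 is refused whole. A call with a gripper value outside its range is refused whole. The fingers move at their own pace and stop on an object; "grip_force" is the grip in N (left out, the last holds). Time passes only in rows, so rows that do not move let the fingers close. It gives the time, the measured TCP pose, the force, the opening and the grip force at its end, in the units of the state.
- manip.get_obs(): the state, without advancing time (a new reading comes with each control period).
- manip.camera(name): name is "side" or "top" or "wrist"; returns a dict with "img" (384x512x3 uint8, red, green, blue), "range_z" (384x512 float32, m along the optical axis (not along the pixel's ray), 0 where there is no reading), "vertical_fov" (degrees; the focal length in pixels is half the picture's height over the tangent of half this angle, whatever the lens; pixels are square), "cx", "cy" (the principal point, pixels), "position" and "rotation" of the camera in the world; the wrist camera has in their place "T_tool_cam" (4x4, takes a point from camera to tool coordinates, whose origin is the TCP and whose axes are the flange's). Camera axes: x right, y up, looking along -z (the intrinsics and any distortion apply to the point x, -y, -z); pixel columns grow to the right and rows downward; lengths in m; the calibration is good to about 2 mm. A picture is of the moment at which its call begins: read the wrist's pose just before it.
- manip.hand_in(): hands the job in; it is judged then, once.
The state is a dict: "time": time; "qpos": joint angles; "joint_velocities": joint speeds; "joint_torque": joint torques, N m; "eef_pos": TCP position; "tcp_rot": TCP orientation; "force": force on the tool from outside, world axes, zero at the start; "torque": the same for the moment, N m; "width": opening from 0.0 (shut) to 1.0 (fully open); "grasp_force": force on a finger pad.
Only numpy, scipy, OpenCV 4.12 (cv2) and the standard library are available. Lean on these libraries where they do the work, as an engineer would, in place of code of your own. Each camera call takes 0.05 s, during which the arm holds its last target. There are 200 camera calls.

## Working session

There is one attempt and no reset: what is moved stays moved. The work goes in short steps, Python scripts to look and compute and a tool call to move; the robot and the scene stay as the last step left them, time stands still between calls to the robot, and variables do not carry over. Pictures are saved under pics/ and viewed, at most 14 in all, crops included, and the job is handed in when it is done.

Besides the shell and the picture viewer there is one more tool, called after "Emit:" as a command line: name --pt "numbers of a row" for each row, then --argument value for the rest. drive_tool: Moves the arm, as the interface text tells. Its arguments: {"type":"object","properties":{"moves":{"type":"array","items":{"type":"array","items":{"type":"number"}}},"grip_force":{"type":"number"}},"required":["moves"]}

```bash
mkdir -p pics
python3 - <<'E'
from plant import manip
import cv2,pickle,numpy as np
o=manip.get_obs();print(o)
d={}
for n in("top","side"):
    c=manip.camera(n);d[n]=c
    print(n,{k:v for k,v in c.items() if k not in("img","range_z")})
pickle.dump(d,open("c0.pkl","wb"))
cv2.imwrite("pics/a.png",np.hstack([cv2.resize(d[n]["img"],(400,300),interpolation=cv2.INTER_AREA) for n in("top","side")])[:,:,::-1])
cv2.imwrite("pics/top.png",cv2.resize(d["top"]["img"],(800,600))[:,:,::-1])
E
```

```text
{'time': 0.0, 'qpos': array([-1.30262390e+00,  4.91581886e-01,  1.55947671e+00, -1.69263157e-06,
        1.09166801e+00, -1.05609754e-01]), 'joint_velocities': array([ 0.00069185,  0.00120175, -0.00075221,  0.00112636,  0.00011243,
       -0.00140573]), 'joint_torque': array([ 9.58688906e-04, -6.18448377e+01, -2.61590391e+01, -8.50121432e-05,
        4.05881830e-03,  4.78704756e-07]), 'eef_pos': array([ 0.2281658 , -0.58161685,  0.23070447]), 'tcp_rot': array([-5.65044037e-04,  9.82586404e-01,  1.85805377e-01, -4.67822278e-05]), 'force': array([-0.32190863, -0.03949755,  0.19310804]), 'torque': array([0.02795992, 0.03257037, 0.01250973]), 'grasp_force': 0.0, 'width': 0.9970830596727868}
top {'vertical_fov': 42.61429716418914, 'cx': 258.8094779224306, 'cy': 197.43319673390792, 'position': array([0.26023182, 0.01733325, 1.46366546]), 'rotation': array([ 0.70400739,  0.07449228, -0.07756707, -0.70200274])}
side {'vertical_fov': 48.20999087646892, 'cx': 264.8584783381357, 'cy': 188.96588317202662, 'position': array([0.24777546, 1.05984644, 0.88492359]), 'rotation': array([-0.1242279 , -0.05295992,  0.44806248,  0.88374357])}
```

View pics/top.png

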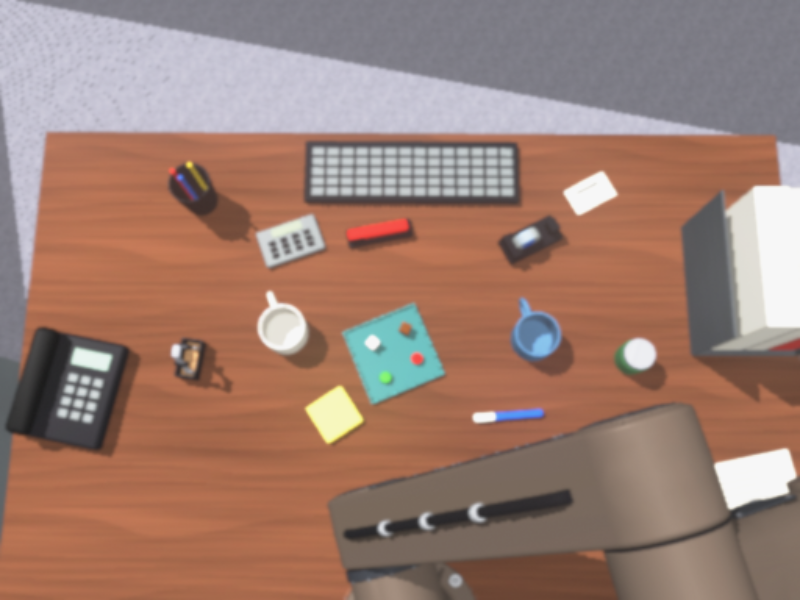

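View pics/a.png

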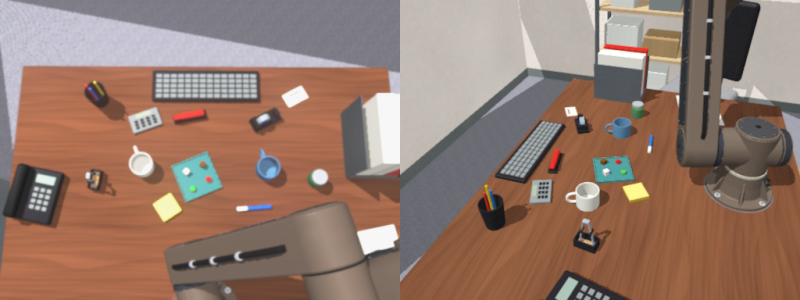

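The top view shows, at 800x600 scale: tongs in the stand at (190,358), white cup (283,328), dish (393,352) with the white lump (373,343), brown lump (405,328), red mint (417,358) and green mint (386,378), and blue cup (537,335). The side view agrees. Next I'll measure these positions.

```bash
cat > h.py <<'E'
import numpy as np,cv2,pickle
from scipy.spatial.transform import Rotation as R
def rot(q): return R.from_quat(np.r_[q[1:],q[0]]).as_matrix()
def pose(c,o=None):
    if "position" in c: return rot(c["rotation"]),np.array(c["position"])
    T=np.eye(4);T[:3,:3]=rot(o["tcp_rot"]);T[:3,3]=o["eef_pos"];T=T@c["T_tool_cam"]
    return T[:3,:3],T[:3,3]
def ray(c,uv,o=None):
    M,p=pose(c,o);f=192/np.tan(np.radians(c["vertical_fov"])/2);uv=np.atleast_2d(uv)
    d=np.c_[(uv[:,0]-c["cx"])/f,-(uv[:,1]-c["cy"])/f,-np.ones(len(uv))]
    return p,d@M.T
def plane(c,uv,z,o=None):
    p,d=ray(c,uv,o);return p+d*((z-p[2])/d[:,2:])
def cloud(c,o=None):
    v,u=np.mgrid[:384,:512];p,d=ray(c,np.c_[u.ravel(),v.ravel()],o)
    return (p+d*c["range_z"].reshape(-1,1)).reshape(384,512,3)
def tri(rs):
    A=0;b=0
    for p,d in rs:
        d=d.ravel()/np.linalg.norm(d);P=np.eye(3)-np.outer(d,d);A=A+P;b=b+P@p
    x=np.linalg.solve(A,b);return x,[float(np.linalg.norm((np.eye(3)-np.outer(d.ravel(),d.ravel())/(d@d.T).item())@(x-p))) for p,d in rs]
def mask(c,name):
    h,s,v=cv2.split(cv2.cvtColor(c["img"],cv2.COLOR_RGB2HSV).astype(int))
    return {"teal":(h>80)&(h<97)&(s>90),"green":(h>45)&(h<75)&(s>120)&(v>100),"red":((h<5)|(h>174))&(s>150)&(v>120),
     "blue":(h>98)&(h<118)&(s>90),"white":(s<45)&(v>150),"brown":(h>=4)&(h<16)&(s>90),"yellow":(h>22)&(h<35)&(s>80)}[name].astype(np.uint8)
def blobs(m,lo=8,hi=1e9):
    n,l,st,ce=cv2.connectedComponentsWithStats(m)
    return [(ce[i],st[i],l==i) for i in range(1,n) if lo<=st[i][4]<=hi]
E
python3 - <<'E'
from h import *
d=pickle.load(open("c0.pkl","rb"))
np.set_printoptions(precision=4,suppress=True)
for n,c in d.items():
    X=cloud(c)
    print(n,"dist keys",[k for k in c])
    for nm in("teal","green","red","blue","white","yellow"):
        for ce,st,l in blobs(mask(c,nm),12,6000):
            P=X[l];P=P[c["range_z"][l]>0]
            if len(P)and abs(np.median(P[:,1]))<.75 and .2<np.median(P[:,0])<.8: print(n,nm,ce.round(1),st[2:],np.median(P,0),P[:,2].max())
    print("table",X[200:205,200:205,2].mean() if n=="top" else 0)
c=d["top"];P=plane(c,np.array([[190,358]])*.64,.1);print(P)
E
```

```text
top dist keys ['img', 'range_z', 'vertical_fov', 'cx', 'cy', 'position', 'rotation']
top teal [251.6 226.6] [  61   61 1930] [0.4887 0.0319 0.0057] 0.0164738568876579
top green [246.7 241.2] [ 7  7 36] [0.4447 0.046  0.0158] 0.022762603160693784
top red [241.5 146.8] [ 40  14 333] [0.7305 0.0633 0.0323] 0.04491786912573348
top red [506.5 220.6] [13  5 34] [ 0.501  -0.7044  0.0561] 0.10569806139474491
top red [266.6 229.1] [ 6  6 26] [ 0.4813 -0.0131  0.0173] 0.02159054866685972
top blue [117.4 114.8] [ 7 10 18] [0.7907 0.4174 0.1192] 0.1599249785866046
top blue [342.1 213.8] [ 29  37 639] [ 0.5261 -0.2363  0.0079] 0.07048019117040827
top blue [331.9 265.1] [ 29   7 136] [ 0.3757 -0.2037  0.0128] 0.020405459766310585
top white [491.2 164.7] [  54  134 4674] [ 0.6216 -0.5944  0.2329] 0.25291167530538305
top white [185.3 153. ] [ 44  34 755] [0.7187 0.2374 0.0121] 0.022707790688356155
top white [336.1 150.9] [ 16  12 112] [ 0.7113 -0.2178  0.0578] 0.06736746515411296
top white [180.4 209.1] [ 32  40 838] [0.5397 0.2463 0.0095] 0.06973720228966229
top white [242.5 202.1] [14  6 14] [0.56
[... 3508 characters left out ...]
0.1151] 0.11912312085723775
side white [213.1 370.1] [ 29  29 423] [0.4732 0.6    0.0367] 0.04138416229004671
side white [235.4 368.7] [ 8  8 38] [0.429  0.5845 0.0378] 0.0421241554114673
side white [244.5 373. ] [ 8  7 38] [0.4072 0.5885 0.0378] 0.041676541777787346
side white [229.6 378. ] [ 8  7 38] [0.4334 0.6076 0.0379] 0.04182060364655682
side white [253.6 377.7] [ 8  8 40] [0.3858 0.593  0.0375] 0.042564458343598344
side white [239.2 381.5] [ 7  5 26] [0.4127 0.6096 0.0374] 0.03986912229584605
side white [263.3 381.3] [ 8  5 30] [0.3645 0.5944 0.0379] 0.0413387118206161
side yellow [301.5 245.7] [ 34  25 584] [0.373  0.1516 0.0134] 0.019488630442549337
table 0
[[0.4668 0.3947 0.1   ]]
```

Emit:
drive_tool --pt "0.8 0.5 0.3 0 0 0 1" --pt "0.8 0.5 0.3 0 0 0 1" --pt "0.8 0.5 0.3 0 0 0 1" --pt "0.8 0.5 0.3 0 0 0 1" --pt "0.8 0.5 0.3 0 0 0 1" --pt "0.8 0.5 0.3 0 0 0 1" --pt "0 1 0 0 0 0 1" --pt "0 1 0 0 0 0 1" --pt "0 1 0 0 0 0 1" --pt "0 1 0 0 0 0 1" --pt "0 1 0 0 0 0 1" --pt "0 1 0 0 0 0 1"

```text
time: 1.3
eef_pos: [0.4677, -0.1299, 0.3212]
tcp_rot: [-0.0, 0.983, 0.186, -0.0]
force: [0.8, -0.4, 0.1]
width: 0.999
grasp_force: 0.0
```

Emit:
drive_tool --pt "0 1 0 0 0 0 1" --pt "0 1 0 0 0 0 1" --pt "0 1 0 0 0 0 1" --pt "0 1 0 0 0 0 1" --pt "0 0 0 0 0 0 1" --pt "0 0 0 0 0 0 1"

```text
time: 1.9
eef_pos: [0.468, 0.0691, 0.3211]
tcp_rot: [0.0, 0.982, 0.187, -0.0]
force: [0.5, -0.6, 0.3]
width: 1.001
grasp_force: 0.0
```

Run:
```python
from plant import manip
import cv2,pickle,numpy as np
o=manip.get_obs();c=manip.camera("wrist");print(o["eef_pos"],o["tcp_rot"],o["qpos"],o["time"]);print({k:v for k,v in c.items() if k not in("img","range_z")})
pickle.dump((o,c),open("w1.pkl","wb"))
cv2.imwrite("pics/w1.png",c["img"][:,:,::-1])
```

```text
[0.46799632 0.06907165 0.32113286] [ 1.02576218e-04  9.82312482e-01  1.87248813e-01 -2.42173044e-04] [ 6.93127408e-03  1.80974415e-01  1.78384826e+00 -3.13119879e-04
  1.17720938e+00  1.20112639e+00] 1.9
{'vertical_fov': 65.6835623368707, 'cx': 259.2052102278065, 'cy': 193.6371661172647, 'T_tool_cam': array([[-2.87114061e-04,  9.48734014e-01,  3.16075448e-01,
         8.16177398e-02],
       [ 9.99997939e-01, -3.62931020e-04,  1.99774604e-03,
        -8.24342934e-04],
       [ 2.01004320e-03,  3.16075370e-01, -9.48731954e-01,
        -1.41566654e-01],
       [ 0.00000000e+00,  0.00000000e+00,  0.00000000e+00,
         1.00000000e+00]])}
```

View pics/w1.png

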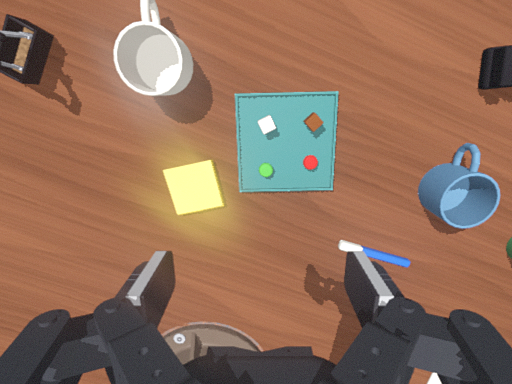

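The wrist view shows the dish in (236–338, 92–192), white lump (267,125), brown lump (314,122), green mint (266,170), red mint (310,162), white cup (153,58), blue cup (458,193), and the stand at the top-left edge (20,48). I'll move toward the stand for a second view.

Emit:
drive_tool --pt "-0.15 0.9 0 0 0 0 1" --pt "-0.15 0.9 0 0 0 0 1" --pt "-0.15 0.9 0 0 0 0 1" --pt "-0.15 0.9 0 0 0 0 1" --pt "-0.15 0.9 0 0 0 0 1" --pt "0 0 0 0 0 0 1" --pt "0 0 0 0 0 0 1"

```text
time: 2.65
eef_pos: [0.4312, 0.2925, 0.3209]
tcp_rot: [0.0, 0.983, 0.186, -0.0]
force: [0.5, -0.7, 0.2]
width: 0.998
grasp_force: 0.0
```

Run:
```python
from plant import manip
from h import *
np.set_printoptions(precision=4,suppress=True)
o=manip.get_obs();c=manip.camera("wrist");print(o["eef_pos"],o["qpos"])
pickle.dump((o,c),open("w2.pkl","wb"))
cv2.imwrite("pics/w2.png",c["img"][:,:,::-1])
for f in("w1","w2"):
    o,c=pickle.load(open(f+".pkl","rb"));X=cloud(c,o)
    print(f)
    for nm in("teal","green","red","white","brown","blue"):
        for ce,st,l in blobs(mask(c,nm),60,20000):
            P=X[l]; 
            if np.median(P[:,2])>.2: continue
            k=cv2.convexHull(np.argwhere(l)[:,::-1].astype(np.float32))
            s="" 
            z={"teal":.010,"white":.026,"brown":.026,"green":.018,"red":.018}.get(nm,.065)
            if st[4]<20000:
                W=plane(c,k[:,0],z,o)[:,:2].astype(np.float32);r=cv2.minAreaRect(W*1000);s=np.r_[r[0],r[1],r[2]]
            if nm!="brown" or 60<st[4]<2500: print(nm,ce.round(1),st[:5],np.median(P,0),"rect mm",s)
```

```text
[0.4312 0.2925 0.3209] [ 0.4694  0.2569  1.682  -0.0004  1.2035  1.6666]
w1
teal [290.7 138.1] [ 235   92  103   99 7583] [0.5026 0.0305 0.0049] rect mm [492.1001  36.6656 147.7126 148.0916  22.8386]
green [265.3 169.6] [259 163  14  14 137] [0.4447 0.0515 0.0165] rect mm [445.1704  51.7906  19.4879  18.8645  84.3312]
red [310. 162.] [304 156  13  13 144] [ 0.4807 -0.0075  0.0164] rect mm [480.9684  -7.0963  18.9729  18.2903  24.2967]
white [151.8  55.6] [ 113    0   80   96 5044] [0.5351 0.2578 0.0199] rect mm [533.0018 255.418  113.7325  99.0635  56.5182]
white [17.6 33.5] [ 0 30 32 10 94] [0.4982 0.4167 0.0327] rect mm [496.9482 426.361    7.2814  39.5666   8.1963]
white [266.4 124.2] [258 115  18  20 234] [0.5091 0.0759 0.0245] rect mm [509.3265  76.1794  22.0931  21.1204  48.5947]
white [178.8 338.2] [173 333  13  11 113] [0.0801 0.0811 0.0148] rect mm [91.5645 81.6844 23.2475 22.219  21.6773]
white [433.8 378.9] [427 372  15  12 112] [ 0.1566 -0.4383 -0.0001] rect mm [ 182.9553 -410.296    28.4476   27.8912   21.7021]
brown [21.8 51.3] [ 13  38  18  28 248] [0.475  0.431  0.004
[... 3255 characters left out ...]
.3709 -0.1315  0.0114] rect mm [ 375.0127 -115.6425   18.2702   47.3195    4.968 ]
brown [188.6  83.5] [174  62  33  42 390] [0.4797 0.4243 0.0042] rect mm [483.9014 418.725   28.8874  52.5836  83.216 ]
brown [457.1 153.3] [446 145  23  18 274] [0.5368 0.0188 0.0232] rect mm [536.442   21.0456  28.9094  22.7177  71.3287]
brown [ 94.7 377. ] [ 78 368  33  16 381] [-0.1347  0.4363 -0.0007] rect mm [-95.3329 436.7181  38.6796  63.439   21.5042]
brown [424.1 377.2] [409 368  33  16 362] [ 0.1141 -0.1955 -0.0021] rect mm [ 142.9409 -168.1569   38.5974   62.7275   21.5042]
blue [498.4 277.6] [484 270  28  16 221] [ 0.3751 -0.1813  0.0113] rect mm [ 390.7947 -120.9815   13.4111   51.5173    4.7205]
```

View pics/w2.png

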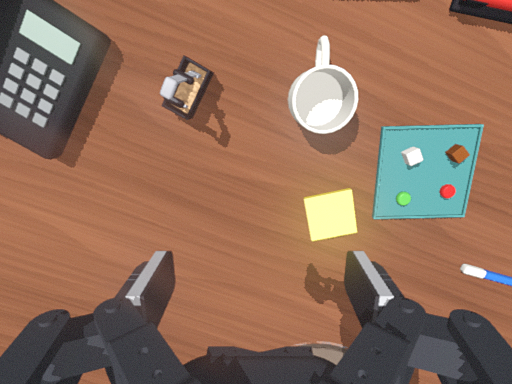

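The tongs' head is near (170,86), and the stand around (188,88) runs diagonally. Calibration drifts at the image edges, so I'll centre on each target. First, the stand.

Emit:
drive_tool --pt "0.4 0.57 -0.28 0 0 0 1" --pt "0.4 0.57 -0.28 0 0 0 1" --pt "0.4 0.57 -0.28 0 0 0 1" --pt "0.4 0.57 -0.28 0 0 0 1" --pt "0.4 0.57 -0.28 0 0 0 1" --pt "0 0 0 0 0 0 1" --pt "0 0 0 0 0 0 1"

```text
time: 3.4
eef_pos: [0.5318, 0.4338, 0.2505]
tcp_rot: [0.0, 0.983, 0.185, -0.001]
force: [-0.6, -0.4, 0.3]
width: 1.002
grasp_force: 0.0
```

Run:
```python
from plant import manip
from h import *
np.set_printoptions(precision=4,suppress=True)
o=manip.get_obs();c=manip.camera("wrist");print(o["eef_pos"],o["qpos"])
pickle.dump((o,c),open("w3.pkl","wb"))
X=cloud(c,o);near=(abs(X[...,0]-.479)<.08)&(abs(X[...,1]-.419)<.08)
g=c["img"].max(2)
for nm,lo,hi in(("rim",.029,.037),("rests",.055,.076),("head",.098,.125)):
    m=(near&(X[...,2]>lo)&(X[...,2]<hi))
    for ce,st,l in blobs(m.astype(np.uint8),30):
        P=X[l];r=cv2.minAreaRect((P[:,:2]*1000).astype(np.float32));q=np.argwhere(l)
        print(nm,ce.round(1),st[4],np.median(P,0),P[:,:3].min(0),P.max(0),"rect",np.r_[r[0],r[1],r[2]])
    
cv2.imwrite("pics/w3.png",cv2.resize(c["img"][60:300,100:420],(800,600))[:,:,::-1])
```

```text
[0.5318 0.4338 0.2505] [ 0.5882  0.5661  1.3679 -0.0003  1.2093  1.7874]
rim [255.1 196.4] 374 [0.4961 0.4336 0.0326] [0.442  0.3959 0.0292] [0.5164 0.4449 0.0349] rect [477.441  420.4244  40.2498  73.9351  82.0847]
rests [260.7 205.9] 190 [0.4944 0.4188 0.072 ] [0.4871 0.4049 0.0551] [0.498  0.4317 0.0757] rect [492.6212 418.2876  26.9178   9.541   85.0595]
rests [243.3 225.8] 80 [0.4642 0.4291 0.0719] [0.4574 0.4213 0.0659] [0.4669 0.4353 0.076 ] rect [462.6424 428.5768  13.0989   9.2165  78.6935]
head [254.6 231.8] 332 [0.4809 0.4202 0.1146] [0.4665 0.4125 0.0982] [0.4894 0.4275 0.1171] rect [477.8174 419.8632  13.9021  22.3326  84.2572]
```

View pics/w3.png

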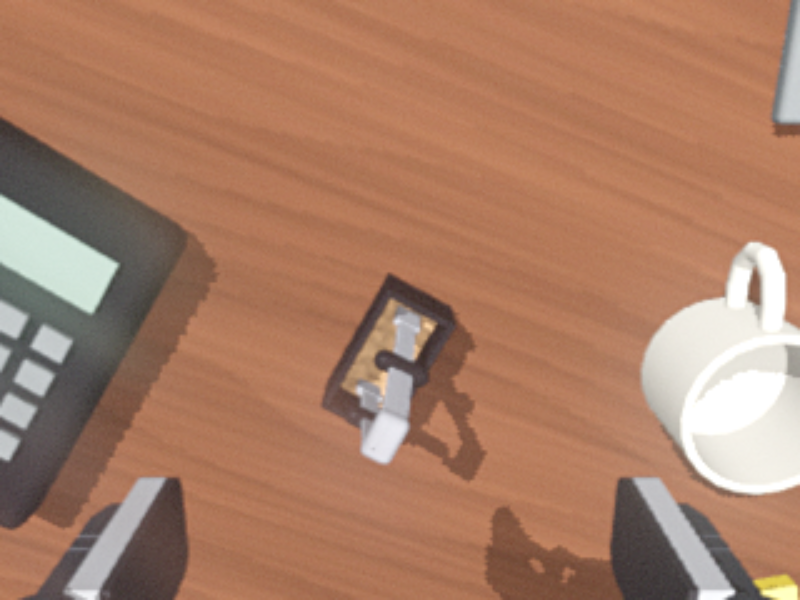

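The stand is centred at about (375,350) in the crop, with the tongs' head at (383,437). The range data fits a 40×74 mm rim rectangle centred at (0.4774, 0.4204), with its long side at −7.9°. The rests' tops are at z≈0.074 and the head at 0.117. Next I'll refine the lumps and cups from the images I already have.

Run:
```python
from h import *
np.set_printoptions(precision=4,suppress=True)
for f in("w1","w2","w3"):
    o,c=pickle.load(open(f+".pkl","rb"));X=cloud(c,o);z=X[...,2]
    for nm,x,y in(("white",.509,.077),("brown",.537,.016)):
        m=(np.hypot(X[...,0]-x,X[...,1]-y)<.022)&(z>.0215)&(z<.035)
        if m.sum()<30: continue
        P=X[m];r=cv2.minAreaRect((P[:,:2]*1000).astype(np.float32))
        q=cv2.minAreaRect((plane(c,np.argwhere(m)[:,::-1],.026,o)[:,:2]*1000).astype(np.float32))
        print(f,nm,m.sum(),P.mean(0),np.median(z[m]),np.r_[r[0],r[1],r[2]],np.r_[q[0],q[1],q[2]])
    for nm,x,y in(("cw",.535,.25),("cb",.52,-.22)):
        m=(np.hypot(X[...,0]-x,X[...,1]-y)<.06)&(z>.060)&(z<.075)
        if m.sum()<30: continue
        e,r=cv2.minEnclosingCircle((X[m][:,:2]*1000).astype(np.float32));print(f,nm,m.sum(),np.median(z[m]),e,r)
        mi=(np.hypot(X[...,0]-x,X[...,1]-y)<.05)&(z<.012);print("   inner floor",X[mi].mean(0) if mi.sum() else 0)
```

```text
w1 white 195 [0.5092 0.0756 0.0247] 0.024688933979828964 [509.065   75.4746  19.9196  19.3325  48.6303] [509.2587  75.6046  19.7581  19.212   48.6428]
w1 brown 200 [0.5374 0.0139 0.0245] 0.024530769560683646 [537.4741  13.8916  19.5459  19.6961  67.7083] [537.4945  14.3715  19.6325  19.5692  67.845 ]
w1 cw 850 0.06377438753434894 (531.5335693359375, 242.9075927734375) 42.16317367553711
   inner floor [0.5363 0.2472 0.0038]
w1 cb 601 0.06273524473871606 (519.2738037109375, -231.4523468017578) 42.500362396240234
   inner floor [ 0.52   -0.2179  0.0015]
w2 white 184 [0.5091 0.0766 0.0242] 0.024252022787595334 [509.0627  76.1055  19.8089  19.6482  46.7556] [508.9774  77.818   20.4657  20.4828  48.0631]
w2 brown 189 [0.5374 0.0145 0.024 ] 0.023971152254339045 [536.9761  13.7363  21.2037  20.0265  67.3833] [537.1232  16.2259  21.1977  20.2265  66.0572]
w2 cw 690 0.06344946301434407 (531.3148193359375, 242.9894561767578) 41.97506332397461
   inner floor [0.5337 0.2513 0.0025]
w3 white 194 [0.5095 0.0771 0.0238] 0.023910088405433072 [509.2997  76.631   21.0437  20.5446  44.8502] [509.9158  79.577   22.0129  20.6652  48.9434]
w3 cw 808 0.06299185807628396 (531.243408203125, 243.35101318359375) 42.41193389892578
   inner floor [0.5333 0.2506 0.0022]
```

Emit:
drive_tool --pt "-0.2 -0.05 -0.25 0 0 1 0.8" --pt "-0.2 -0.05 -0.25 0 0 1 0.8" --pt "-0.2 -0.05 -0.25 0 0 1 0.8" --pt "-0.2 -0.05 -0.25 0 0 1 0.8" --pt "-0.1 -0.05 -0.25 0 0 1 0.8" --pt "-0.1 0 -0.2 0 0 1 0.8" --pt "-0.09 0 0 0 0 1 0.8" --pt "0 0 0 0 0 1 0.8" --pt "0 0 0 0 0 1 0.8" --pt "0 0 0 0 0 1 0.8" --pt "0 0 0 0 0 1 0.8" --pt "0 0 0 0 0 1 0.8"

```text
time: 4.65
eef_pos: [0.4766, 0.4217, 0.1804]
tcp_rot: [0.0, 0.785, 0.619, 0.001]
force: [0.5, -0.4, -0.1]
width: 0.799
grasp_force: 0.0
```

Emit:
drive_tool --pt "0 0 0 0 0 1 0.8" --pt "0 0 0 0 0 0.24 0.8" --pt "0 0 0 0 0 0 0.8" --pt "0 0 0 0 0 0 0.8" --pt "0 0 0 0 0 0 0.8"

```text
time: 5.15
eef_pos: [0.4763, 0.4229, 0.1791]
tcp_rot: [0.0, 0.755, 0.656, 0.0]
force: [0.2, 0.4, 0.7]
width: 0.802
grasp_force: 0.0
```

Run:
```python
from plant import manip
from h import *
o=manip.get_obs();M=rot(o["tcp_rot"]);print(o["eef_pos"],M.round(4),np.degrees(np.arctan2(M[1,1],M[0,1])),o["qpos"],o["width"])
```

```text
[0.47633202 0.42289703 0.1790764 ] [[ 1.388e-01  9.903e-01  4.000e-04]
 [ 9.903e-01 -1.388e-01  1.000e-04]
 [ 2.000e-04  3.000e-04 -1.000e+00]] -7.977161724818296 [ 6.22443495e-01  5.60296548e-01  1.58492498e+00 -1.24956330e-04
  9.96011358e-01  7.61739117e-01] 0.8019733710770273
```

Emit:
drive_tool --pt "0.02 -0.05 0 0 0 0 0.7" --pt "0 0 -0.6 0 0 0 0.7" --pt "0 0 -0.6 0 0 0 0.7" --pt "0 0 -0.6 0 0 0 0.7" --pt "0 0 -0.5 0 0 0 0.7" --pt "0 0 -0.28 0 0 0 0.7" --pt "0 0 0 0 0 0 0.6" --pt "0 0 0 0 0 0 0.5" --pt "0 0 0 0 0 0 0.44" --pt "0 0 0 0 0 0 0.44" --pt "0 0 0 0 0 0 0.44" --grip_force 30

```text
time: 6.25
eef_pos: [0.4777, 0.421, 0.051]
tcp_rot: [0.0, 0.754, 0.657, 0.001]
force: [-0.5, 0.6, 5.1]
width: 0.444
grasp_force: 6.5
```

Run:
```python
from plant import manip
from h import *
np.set_printoptions(precision=4,suppress=True)
o=manip.get_obs();print(o["eef_pos"],o["width"],o["grasp_force"],o["force"],o["torque"])
c=manip.camera("wrist");pickle.dump((o,c),open("w4.pkl","wb"))
cv2.imwrite("pics/w4.png",c["img"][:,:,::-1])
```

```text
[0.4777 0.421  0.051 ] 0.4438056602469583 6.493413671851158 [-0.5154  0.6145  5.1373] [-0.0013 -0.0005  0.0635]
```

View pics/w4.png

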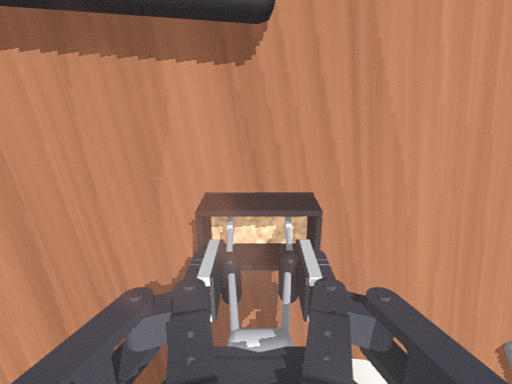

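The tongs' rests sit between the pads, with the head below the gripper body at (260,340) and the arms going into the stand at about (230,225) and (289,225). I'll lift them and check.

Emit:
drive_tool --pt "0 0 0.3 0 0 0 0.44" --pt "0 0 0.6 0 0 0 0.44" --pt "0 0 0.6 0 0 0 0.44" --pt "0 0 0.6 0 0 0 0.44" --pt "0 0 0 0 0 0 0.44" --pt "0 0 0 0 0 0 0.44"

```text
time: 6.9
eef_pos: [0.4772, 0.4206, 0.1559]
tcp_rot: [0.0, 0.754, 0.657, 0.001]
force: [-0.3, -0.4, -1.0]
width: 0.445
grasp_force: 6.2
```

Run:
```python
from plant import manip
from h import *
np.set_printoptions(precision=4,suppress=True)
o=manip.get_obs();print(o["eef_pos"],o["width"],o["grasp_force"],o["force"],o["torque"])
c=manip.camera("wrist");pickle.dump((o,c),open("w5.pkl","wb"))
X=cloud(c,o);M=rot(o["tcp_rot"]);T=(X-o["eef_pos"])@M   # tool coords
s=c["img"].astype(int)
m=(abs(T[...,0])<.03)&(abs(T[...,1])<.04)&(T[...,2]>0.005)&(T[...,2]<.07)
for ce,st,l in blobs(m.astype(np.uint8),15):
    P=T[l];print(ce.round(0),st,P.min(0),P.max(0),np.median(P,0))
    for a in(0.01,.02,.03,.04,.05):
        q=P[abs(P[:,2]-a)<.003]
        if len(q):print(a,len(q),np.median(q,0),q[:,1].min(),q[:,1].max())
cv2.imwrite("pics/w5.png",c["img"][120:,100:420][:,:,::-1])
```

```text
[0.4772 0.4206 0.1559] 0.4445522046077335 6.244125589728355 [-0.2687 -0.4242 -0.9829] [-0.0283  0.0871  0.0132]
[288. 229.] [285 213   7  33 216] [-0.0066  0.015   0.005 ] [0.0069 0.0206 0.0474] [0.0042 0.0172 0.028 ]
0.01 26 [0.004  0.0166 0.0092] 0.015222246855380499 0.017910618334534473
0.02 28 [0.0038 0.017  0.0208] 0.016020098816904246 0.018718834002538584
0.03 65 [0.0047 0.0171 0.0294] 0.016042101492183977 0.019805323364805772
0.04 23 [0.0062 0.0185 0.0398] 0.016502242840011273 0.020479691475947824
0.05 1 [0.0056 0.0173 0.0474] 0.01730607976439621 0.01730607976439621
[230. 231.] [227 214   7  38 226] [-0.0074 -0.0222  0.005 ] [ 0.006  -0.0157  0.0473] [ 0.0033 -0.0182  0.028 ]
0.01 30 [ 0.003  -0.017   0.0103] -0.018856938120248874 -0.015667764192311907
0.02 29 [ 0.0031 -0.0181  0.0201] -0.019925409585968567 -0.01652476899160978
0.03 60 [ 0.004  -0.0183  0.0287] -0.020668756498589805 -0.01687975695878049
0.04 23 [ 0.0053 -0.0194  0.0402] -0.02169649932485686 -0.017620640255999638
0.05 1 [ 0.0049 -0.0203  0.0473] -0.020328227318107763 -0.020328227318107763
```

View pics/w5.png

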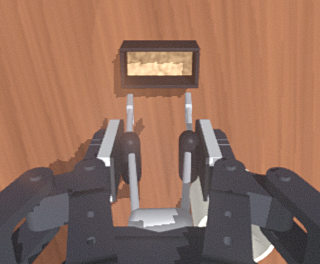

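Held straight: the tips are at (129,98) and (188,98) in the crop, 47 mm below the TCP and centred within 1 mm. Now to the white lump.

Emit:
drive_tool --pt "0.07 -0.4 0 0 0 -0.8 0.44" --pt "0.07 -0.77 0 0 0 -0.8 0.44" --pt "0.07 -0.77 0 0 0 -0.8 0.44" --pt "0.07 -0.77 0 0 0 -0.8 0.44" --pt "0.07 -0.77 0 0 0 -0.8 0.44" --pt "0.07 -0.77 0 0 0 -0.8 0.44" --pt "0.07 -0.77 0 0 0 -0.8 0.44" --pt "0.07 -0.77 0 0 0 -0.8 0.44" --pt "0.07 -0.77 0 0 0 -0.8 0.44" --pt "0 -0.35 0 0 0 -0.09 0.44" --pt "0 0 -0.6 0 0 0 0.44" --pt "0 0 0 0 0 0 0.44"

```text
time: 8.15
eef_pos: [0.507, 0.0744, 0.1219]
tcp_rot: [-0.001, 0.911, 0.412, -0.003]
force: [-0.3, -0.1, -0.0]
width: 0.44
grasp_force: 6.3
```

```bash
cat > chk.py <<'E'
from plant import manip
from h import *
import sys
np.set_printoptions(precision=4,suppress=True)
x,y=map(float,sys.argv[2:4]);zlo,zhi=map(float,sys.argv[4:6]);
o=manip.get_obs();M=rot(o["tcp_rot"]);print(o["eef_pos"],np.degrees(np.arctan2(M[1,1],M[0,1])),o["width"],o["grasp_force"],o["force"],o["qpos"])
c=manip.camera("wrist");pickle.dump((o,c),open(sys.argv[1]+".pkl","wb"));X=cloud(c,o);T=(X-o["eef_pos"])@M
m=(np.hypot(X[...,0]-x,X[...,1]-y)<.025)&(X[...,2]>zlo)&(X[...,2]<zhi)
for ce,st,l in blobs(m.astype(np.uint8),15):
    r=cv2.minAreaRect((X[l][:,:2]*1000).astype(np.float32));print("obj",ce.round(0),st[4],np.median(X[l],0),np.r_[r[0],r[1],r[2]],"tool",T[l].min(0),T[l].max(0))
m=(abs(T[...,0])<.03)&(abs(T[...,1])<.04)&(T[...,2]>0.03)&(T[...,2]<.05)
for ce,st,l in blobs(m.astype(np.uint8),15): print("tip",ce.round(0),st[4],T[l].min(0),T[l].max(0),np.median(T[l],0))
cv2.imwrite(f"pics/{sys.argv[1]}.png",cv2.resize(c["img"][100:324,116:416],(600,448))[:,:,::-1])
E
python3 chk.py w6 .509 .076 .0215 .035
```

```text
[0.507  0.0744 0.1219] -41.391570614187515 0.4402724111344338 6.2598866969347 [-0.307  -0.0977 -0.0189] [ 0.0168  0.4844  1.9435 -0.0001  0.7199  0.7393]
obj [262. 193.] 532 [0.5096 0.0759 0.0247] [509.4969  75.3538  20.0688  19.4974  48.3517] tool [-0.0072 -0.008   0.0951] [0.0128 0.0115 0.1004]
tip [287. 220.] 80 [-0.0035  0.0155  0.0301] [0.0063 0.0199 0.0463] [0.0057 0.0171 0.0357]
tip [230. 220.] 74 [-0.0015 -0.023   0.0302] [ 0.0056 -0.0176  0.0469] [ 0.0049 -0.02    0.038 ]
```

Emit:
drive_tool --pt "0.09 0.015 0 0 0 -0.05 0.44" --pt "0 0 -0.4 0 0 0 0.44" --pt "0 0 -0.4 0 0 0 0.44" --pt "0 0 -0.3 0 0 0 0.44" --pt "0 0 -0.19 0 0 0 0.44" --pt "0 0 0 0 0 0 0.44" --pt "0 0 0 0 0 0 0.42" --pt "0 0 0 0 0 0 0.4" --pt "0 0 0 0 0 0 0.38" --pt "0 0 0 0 0 0 0.34" --pt "0 0 0 0 0 0 0.3" --pt "0 0 0 0 0 0 0.3" --grip_force 32

```text
time: 9.4
eef_pos: [0.5136, 0.076, 0.061]
tcp_rot: [0.0, 0.912, 0.41, 0.001]
force: [-1.5, 1.5, 7.2]
width: 0.354
grasp_force: 31.4
```

```bash
python3 chk.py w7 .509 .076 .0215 .035
```

```text
[0.5136 0.076  0.061 ] -41.54097864426091 0.3540106857294694 31.363860368728638 [-1.5024  1.5124  7.198 ] [ 0.0196  0.5903  1.9744 -0.      0.5756  0.7446]
obj [258. 229.] 1039 [0.5109 0.0751 0.0248] [510.6346  74.4388  20.0862  27.9167  49.6539] tool [-0.0134 -0.0153  0.026 ] [0.0069 0.0126 0.0394]
tip [259. 226.] 1168 [-0.0134 -0.0154  0.03  ] [0.007  0.0126 0.0499] [ 0.0011 -0.0011  0.0364]
```

View pics/w7.png

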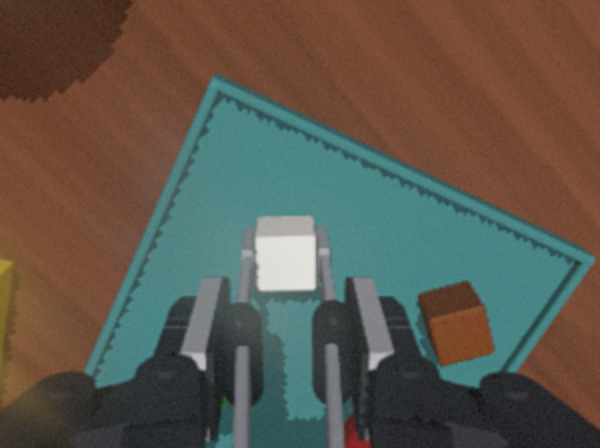

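The white lump (285,255) sits between the tips, which squeeze its two faces at 31 N. Lifting.

Emit:
drive_tool --pt "0 0 0.2 0 0 0 0.3" --pt "0 0 0.4 0 0 0 0.3" --pt "0 0 0.6 0 0 0 0.3" --pt "0 0 0.6 0 0 0 0.3" --pt "0 0 0.2 0 0 0 0.3" --pt "0 0 0 0 0 0 0.3" --pt "0 0 0 0 0 0 0.3"

```text
time: 10.15
eef_pos: [0.5128, 0.0759, 0.1597]
tcp_rot: [-0.0, 0.912, 0.41, -0.0]
force: [0.4, -0.1, -0.9]
width: 0.358
grasp_force: 31.8
```

```bash
python3 chk.py w8 .511 .076 .08 .13
```

```text
[0.5128 0.0759 0.1597] -41.54189246911882 0.3578282685695938 31.761115193367004 [ 0.4412 -0.1311 -0.8816] [ 0.0194  0.4331  1.898  -0.0001  0.8113  0.7445]
obj [259. 225.] 1258 [0.5116 0.0766 0.1231] [509.7307  74.7482  20.4741  27.9176  47.4208] tool [-0.0132 -0.0154  0.0298] [0.0073 0.0126 0.0546]
tip [259. 226.] 1186 [-0.0132 -0.0154  0.0301] [0.0073 0.0126 0.0497] [ 0.0013 -0.0011  0.0365]
```

View pics/w8.png

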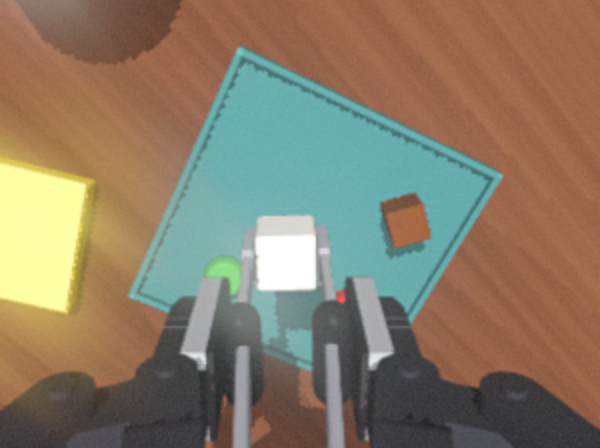

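Lump and tongs lifted cleanly. Now over the white cup.

Emit:
drive_tool --pt "0.07 0.4 0 0 0 0 0.3" --pt "0.07 0.6 0 0 0 0 0.3" --pt "0.07 0.6 0 0 0 0 0.3" --pt "0.07 0.6 0 0 0 0 0.3" --pt "0.07 0.6 0 0 0 0 0.3" --pt "0.07 0.56 0 0 0 0 0.3" --pt "0 0 0 0 0 0 0.3" --pt "0 0 -0.3 0 0 0 0.3" --pt "0 0 0 0 0 0 0.3"

```text
time: 11.1
eef_pos: [0.5331, 0.2431, 0.1428]
tcp_rot: [-0.0, 0.912, 0.41, -0.002]
force: [-0.7, -0.6, -1.1]
width: 0.355
grasp_force: 31.8
```

```bash
python3 chk.py w9 .53 .243 .08 .13
python3 - <<'E'
from h import *
o,c=pickle.load(open("w9.pkl","rb"));X=cloud(c,o);z=X[...,2]
m=(np.hypot(X[...,0]-.532,X[...,1]-.243)<.055)&(z>.057)&(z<.072);print(m.sum(),np.median(z[m]),cv2.minEnclosingCircle((X[m][:,:2]*1000).astype(np.float32)),X[m].min(0),X[m].max(0))
E
```

```text
[0.5331 0.2431 0.1428] -41.533046641801256 0.3553349268247882 31.77898943424225 [-0.7311 -0.6252 -1.1133] [ 0.3153  0.5395  1.7468 -0.0003  0.8599  1.0404]
obj [259. 227.] 1495 [0.5317 0.2438 0.1064] [529.9839 241.6184  20.4587  28.3959  48.9186] tool [-0.0133 -0.0154  0.0129] [0.0073 0.013  0.0549]
tip [259. 226.] 1190 [-0.0133 -0.0154  0.03  ] [0.0073 0.0127 0.05  ] [ 0.0013 -0.0011  0.0365]
1845 0.06335301611869143 ((538.0126953125, 245.6397705078125), 48.389549255371094) [0.49005577 0.20162748 0.05700503] [0.58239778 0.28457743 0.0659152 ]
```

Emit:
drive_tool --pt "0.03 0.02 -0.4 0 0 0 0.3" --pt "0 0 -0.4 0 0 0 0.3" --pt "0 0 -0.35 0 0 0 0.3" --pt "0 0 -0.17 0 0 0 0.3" --pt "0 0 0 0 0 0 0.36" --pt "0 0 0 0 0 0 0.4" --pt "0 0 0 0 0 0 0.44" --pt "0 0 0 0 0 0 0.44" --pt "0 0 0 0 0 0 0.44"

```text
time: 12.05
eef_pos: [0.5359, 0.245, 0.0799]
tcp_rot: [0.0, 0.912, 0.41, 0.0]
force: [0.1, -0.1, -0.2]
width: 0.442
grasp_force: 6.2
```

Emit:
drive_tool --pt "0 0 0.2 0 0 0 0.44" --pt "0 0 0.4 0 0 0 0.44" --pt "0 0 0.5 0 0 0 0.44" --pt "0 0 0.5 0 0 0 0.44" --pt "0 0 0 0 0 0 0.44" --pt "0 0 0 0 0 0 0.44"

```text
time: 12.65
eef_pos: [0.5358, 0.2449, 0.1601]
tcp_rot: [0.0, 0.912, 0.41, 0.001]
force: [-0.4, -0.0, -0.7]
width: 0.444
grasp_force: 6.3
```

```bash
python3 chk.py w10 .53 .243 .01 .04
```

```text
[0.5358 0.2449 0.1601] -41.53620268061769 0.44416505219638086 6.250271201133728 [-0.4105 -0.0186 -0.6606] [ 0.3167  0.5196  1.7271 -0.0001  0.8935  1.0418]
obj [259. 185.] 442 [0.5337 0.2452 0.0237] [532.6835 243.9202  20.5366  19.097   49.0395] tool [-0.0133 -0.0114  0.1344] [0.0073 0.0077 0.15  ]
tip [288. 218.] 63 [0.0047 0.0154 0.0303] [0.0063 0.0199 0.0472] [0.0058 0.0176 0.038 ]
tip [230. 220.] 73 [ 0.0007 -0.0228  0.0301] [ 0.0056 -0.0175  0.0467] [ 0.0049 -0.0199  0.0389]
```

View pics/w10.png

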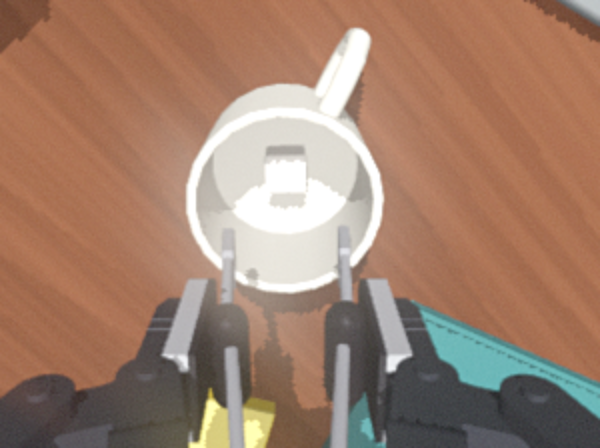

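The white lump lies flat in the white cup at (287,172), and the open tongs are empty. Next is the brown lump.

Emit:
drive_tool --pt "0 -0.4 0 0 0 0.6 0.44" --pt "0 -0.7 0 0 0 0.6 0.44" --pt "0 -0.7 0 0 0 0.6 0.44" --pt "0 -0.7 0 0 0 0.6 0.44" --pt "0.03 -0.7 0 0 0 0.6 0.44" --pt "0.03 -0.7 0 0 0 0.6 0.44" --pt "0 -0.7 0 0 0 0.59 0.44" --pt "0 0 -0.4 0 0 0 0.44" --pt "0 0 -0.4 0 0 0 0.44" --pt "0 0 0 0 0 0 0.44" --pt "0 0 0 0 0 0 0.44"

```text
time: 13.8
eef_pos: [0.5385, 0.015, 0.119]
tcp_rot: [-0.0, 0.831, 0.557, -0.001]
force: [0.3, 0.3, -0.3]
width: 0.441
grasp_force: 6.3
```

```bash
python3 chk.py w11 .537 .0145 .0215 .035
```

```text
[0.5385 0.015  0.119 ] -22.326868293782088 0.4412960980366834 6.284310892224312 [ 0.282   0.2984 -0.3454] [-0.0948  0.5168  1.8853 -0.0001  0.7411  0.295 ]
obj [260. 199.] 538 [0.538  0.0144 0.0247] [537.7343  13.8228  19.6443  20.0312  66.2158] tool [-0.0112 -0.0102  0.0926] [0.0086 0.0101 0.0974]
tip [288. 218.] 64 [0.0046 0.0158 0.0301] [0.0068 0.0203 0.0464] [0.0061 0.0179 0.0373]
tip [230. 220.] 74 [ 0.001  -0.0224  0.0301] [ 0.006  -0.0173  0.0472] [ 0.0052 -0.0197  0.0379]
```

Emit:
drive_tool --pt "0.02 -0.01 -0.2 0 0 -0.1 0.44" --pt "0 0 -0.4 0 0 0 0.44" --pt "0 0 -0.4 0 0 0 0.44" --pt "0 0 -0.23 0 0 0 0.44" --pt "0 0 0 0 0 0 0.44" --pt "0 0 0 0 0 0 0.44" --pt "0 0 0 0 0 0 0.42" --pt "0 0 0 0 0 0 0.4" --pt "0 0 0 0 0 0 0.38" --pt "0 0 0 0 0 0 0.34" --pt "0 0 0 0 0 0 0.3" --pt "0 0 0 0 0 0 0.3" --grip_force 32

```text
time: 15.05
eef_pos: [0.54, 0.0144, 0.0584]
tcp_rot: [0.0, 0.833, 0.553, 0.0]
force: [-1.0, 0.3, 5.8]
width: 0.357
grasp_force: 31.4
```

Emit:
drive_tool --pt "0 0 0.2 0 0 0 0.3" --pt "0 0 0.4 0 0 0 0.3" --pt "0 0 0.6 0 0 0 0.3" --pt "0 0 0.6 0 0 0 0.3" --pt "0 0 0.2 0 0 0 0.3" --pt "0 0 0 0 0 0 0.3" --pt "0 0 0 0 0 0 0.3"

```text
time: 15.75
eef_pos: [0.5393, 0.0144, 0.1571]
tcp_rot: [-0.0, 0.833, 0.553, -0.0]
force: [-0.2, 0.1, -0.6]
width: 0.356
grasp_force: 31.7
```

```bash
python3 chk.py w12 .537 .0145 .08 .14
```

```text
[0.5393 0.0144 0.1571] -22.794174366417934 0.3559812638535894 31.741275787353516 [-0.1519  0.0545 -0.6272] [-0.0957  0.4625  1.8503 -0.      0.8296  0.3022]
obj [259. 226.] 1466 [0.539  0.0164 0.1233] [537.9009  13.5329  20.3434  28.2701  67.3349] tool [-0.0115 -0.0151  0.0173] [0.0088 0.0132 0.053 ]
tip [259. 226.] 1242 [-0.0115 -0.0151  0.03  ] [0.0088 0.013  0.0499] [ 0.0032 -0.0008  0.034 ]
```

Emit:
drive_tool --pt "-0.05 -0.4 0 0 0 0 0.3" --pt "-0.05 -0.65 0 0 0 0 0.3" --pt "-0.05 -0.65 0 0 0 0 0.3" --pt "-0.05 -0.65 0 0 0 0 0.3" --pt "-0.05 -0.65 0 0 0 0 0.3" --pt "-0.05 -0.65 0 0 0 0 0.3" --pt "-0.05 -0.65 0 0 0 0 0.3" --pt "0 -0.6 0 0 0 0 0.3" --pt "0 0 0 0 0 0 0.3" --pt "0 0 -0.3 0 0 0 0.3" --pt "0 0 0 0 0 0 0.3"

```text
time: 16.9
eef_pos: [0.5211, -0.2298, 0.1404]
tcp_rot: [-0.002, 0.833, 0.553, -0.001]
force: [-0.8, 0.2, -1.2]
width: 0.354
grasp_force: 31.8
```

```bash
python3 chk.py w13 .519 -.231 .075 .14
python3 - <<'E'
from h import *
o,c=pickle.load(open("w13.pkl","rb"));X=cloud(c,o);z=X[...,2]
m=(np.hypot(X[...,0]-.519,X[...,1]+.231)<.055)&(z>.057)&(z<.072);print(m.sum(),np.median(z[m]),X[m].min(0),X[m].max(0))
E
```

```text
[ 0.5211 -0.2298  0.1404] -22.808202664417077 0.3538830405947405 31.75427556037903 [-0.8169  0.225  -1.1877] [-0.5312  0.5229  1.7899  0.0001  0.8333 -0.1332]
obj [259. 228.] 1648 [ 0.5206 -0.2276  0.1066] [ 519.5758 -230.3309   20.5326   28.3921   65.4857] tool [-0.0117 -0.0151  0.0005] [0.0091 0.0132 0.0529]
tip [259. 226.] 1247 [-0.0117 -0.0151  0.0301] [0.0091 0.0129 0.05  ] [ 0.0033 -0.0007  0.034 ]
1839 0.0632948893672379 [ 0.4780106  -0.27329366  0.05700012] [ 0.57209787 -0.18987798  0.06554972]
```

Emit:
drive_tool --pt "0 -0.02 -0.4 0 0 0 0.3" --pt "0 0 -0.4 0 0 0 0.3" --pt "0 0 -0.35 0 0 0 0.3" --pt "0 0 -0.12 0 0 0 0.3" --pt "0 0 0 0 0 0 0.36" --pt "0 0 0 0 0 0 0.4" --pt "0 0 0 0 0 0 0.44" --pt "0 0 0 0 0 0 0.44" --pt "0 0 0 0 0 0 0.44"

```text
time: 17.85
eef_pos: [0.5224, -0.2317, 0.0798]
tcp_rot: [0.0, 0.833, 0.553, 0.0]
force: [-1.1, -0.0, -0.7]
width: 0.441
grasp_force: 6.2
```

Emit:
drive_tool --pt "0 0 0.2 0 0 0 0.44" --pt "0 0 0.4 0 0 0 0.44" --pt "0 0 0.5 0 0 0 0.44" --pt "0 0 0.5 0 0 0 0.44" --pt "0 0 0 0 0 0 0.44" --pt "0 0 0 0 0 0 0.44"

```text
time: 18.45
eef_pos: [0.5222, -0.2316, 0.16]
tcp_rot: [0.001, 0.833, 0.553, 0.0]
force: [0.0, -0.2, -1.0]
width: 0.445
grasp_force: 6.3
```

```bash
python3 chk.py w14 .52 -.2315 .01 .04
```

```text
[ 0.5222 -0.2316  0.16  ] -22.791749467016636 0.44538244222302814 6.256679892539978 [ 0.0495 -0.2317 -1.0418] [-0.533   0.4975  1.7715  0.      0.8713 -0.1352]
obj [258. 183.] 461 [ 0.5213 -0.2298  0.0235] [ 520.7885 -231.4676   20.219    19.914    72.3308] tool [-0.0108 -0.0119  0.1345] [0.0102 0.0089 0.1499]
tip [288. 218.] 64 [0.0051 0.0157 0.0301] [0.0067 0.0203 0.047 ] [0.006  0.018  0.0371]
tip [230. 219.] 68 [ 0.0015 -0.0224  0.0304] [ 0.0057 -0.0177  0.0469] [ 0.0052 -0.0197  0.0386]
```

View pics/w14.png

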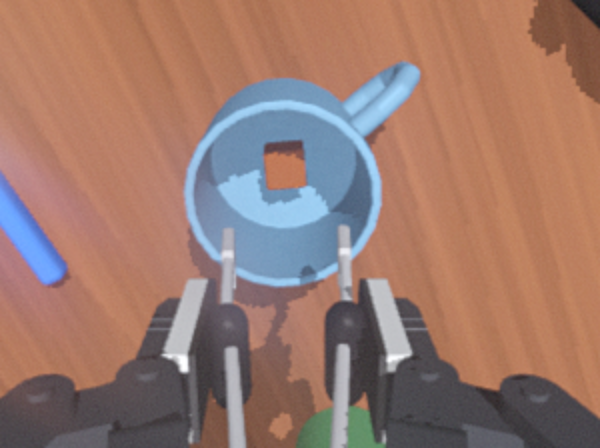

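The brown lump lies in the blue cup at (285,165). Now returning to the stand.

Emit:
drive_tool --pt "0 0.5 0 0 0 0.3 0.44" --pt "0 0.9 0 0 0 0.3 0.44" --pt "0 0.9 0 0 0 0.3 0.44" --pt "0 0.9 0 0 0 0.3 0.44" --pt "-0.05 0.9 0 0 0 0.3 0.44" --pt "-0.1 0.9 0 0 0 0.3 0.44" --pt "-0.1 0.9 0 0 0 0.3 0.44" --pt "-0.1 0.9 0 0 0 0.3 0.44" --pt "-0.1 0.9 0 0 0 0.3 0.44" --pt "-0.1 0.9 0 0 0 0.3 0.44" --pt "-0.1 0.9 0 0 0 0.25 0.44" --pt "-0.1 0.9 0 0 0 0 0.44"

```text
time: 19.7
eef_pos: [0.4838, 0.2901, 0.1583]
tcp_rot: [-0.0, 0.754, 0.657, -0.001]
force: [1.8, -0.7, -0.6]
width: 0.44
grasp_force: 6.3
```

Emit:
drive_tool --pt "-0.1 0.9 0 0 0 0 0.44" --pt "-0.05 0.9 0 0 0 0 0.44" --pt "0 0.8 0 0 0 0 0.44" --pt "0 0 0 0 0 0 0.44" --pt "0 0 0 0 0 0 0.44"

```text
time: 20.2
eef_pos: [0.4764, 0.4186, 0.1578]
tcp_rot: [-0.0, 0.754, 0.657, -0.001]
force: [0.5, 0.2, -0.9]
width: 0.442
grasp_force: 6.3
```

```bash
cat > st.py <<'E'
from h import *
import sys
o,c=pickle.load(open(sys.argv[1]+".pkl","rb"));X=cloud(c,o);z=X[...,2]
m=(np.hypot(X[...,0]-.4774,X[...,1]-.4204)<.05)&(z>.029)&(z<.037)
r=cv2.minAreaRect((X[m][:,:2]*1000).astype(np.float32));print("stand",m.sum(),r,"move",r[0][0]/1000-o["eef_pos"][0],r[0][1]/1000-o["eef_pos"][1])
E
python3 chk.py w15 .4774 .4204 .3 .4; python3 st.py w15
```

```text
[0.4764 0.4186 0.1578] -7.803397833882144 0.44203347303770857 6.2662819772958755 [ 0.4629  0.1623 -0.8635] [ 0.6169  0.5813  1.6104 -0.0002  0.9524  0.7533]
tip [288. 218.] 67 [0.0049 0.016  0.0301] [0.0068 0.0207 0.0469] [0.0061 0.0182 0.0371]
tip [230. 220.] 74 [ 0.0015 -0.0221  0.0305] [ 0.0059 -0.017   0.0482] [ 0.0052 -0.0193  0.038 ]
stand 1052 ((477.3536682128906, 420.90740966796875), (39.855079650878906, 74.11707305908203), 82.00404357910156) move 0.000959487672521464 0.0022583987349280576
```

Emit:
drive_tool --pt "0.02 0.045 -0.3 0 0 0 0.44" --pt "0 0 -0.5 0 0 0 0.44" --pt "0 0 -0.5 0 0 0 0.44" --pt "0 0 -0.4 0 0 0 0.44" --pt "0 0 -0.3 0 0 0 0.44" --pt "0 0 -0.1 0 0 0 0.44" --pt "0 0 0 0 0 0 0.44" --pt "0 0 0 0 0 0 0.44"

```text
time: 21.05
eef_pos: [0.4787, 0.4207, 0.055]
tcp_rot: [0.0, 0.754, 0.657, 0.001]
force: [0.5, 0.3, -0.2]
width: 0.439
grasp_force: 6.3
```

```bash
python3 chk.py w16 .4774 .4204 .3 .4; python3 st.py w16
```

```text
[0.4787 0.4207 0.055 ] -7.912493063342855 0.4385268890867306 6.266959011554718 [ 0.5259  0.326  -0.2431] [ 0.6175  0.7146  1.6757 -0.0001  0.7502  0.7556]
tip [257. 198.] 1153 [ 0.0187 -0.0382  0.03  ] [0.02   0.0352 0.05  ] [ 0.0194 -0.0017  0.0393]
tip [208. 228.] 164 [-0.0143 -0.0347  0.03  ] [ 0.0111 -0.0341  0.0498] [-0.0018 -0.0344  0.0386]
tip [230. 220.] 74 [ 0.001  -0.0222  0.0302] [ 0.0061 -0.017   0.0466] [ 0.0052 -0.0194  0.0381]
tip [288. 218.] 58 [0.005  0.0159 0.0303] [0.0068 0.0205 0.0451] [0.0061 0.0182 0.0369]
tip [307. 226.] 132 [-0.0146  0.0312  0.0301] [0.0114 0.0319 0.05  ] [-0.0008  0.0316  0.0389]
tip [225. 246.] 24 [-0.0172 -0.0256  0.0332] [-0.0159 -0.0225  0.05  ] [-0.0166 -0.0236  0.0419]
tip [259. 247.] 719 [-0.0177 -0.0186  0.0301] [-0.0156  0.018   0.05  ] [-0.0166 -0.0005  0.0398]
tip [293. 245.] 31 [-0.0171  0.0222  0.0358] [-0.016   0.0253  0.0499] [-0.0166  0.0232  0.0435]
stand 1896 ((477.27716064453125, 420.78094482421875), (40.31071472167969, 74.25519561767578), 82.09937286376953) move -0.0013833206880491944 5.8197622961941864e-05
```

Emit:
drive_tool --pt "0 0 -0.03 0 0 0 0.44" --pt "0 0 -0.03 0 0 0 0.44" --pt "0 0 0 0 0 0 0.44" --pt "0 0 0 0 0 0 0.44"

```text
time: 21.5
eef_pos: [0.4782, 0.4207, 0.0514]
tcp_rot: [0.0, 0.754, 0.657, 0.0]
force: [1.0, 0.0, 0.3]
width: 0.442
grasp_force: 6.3
```

Emit:
drive_tool --pt "0 0 -0.02 0 0 0 0.44" --pt "0 0 0 0 0 0 0.44" --pt "0 0 0 0 0 0 0.44"

```text
time: 21.8
eef_pos: [0.4783, 0.4208, 0.0507]
tcp_rot: [0.0, 0.754, 0.657, 0.0]
force: [-2.0, 0.0, 5.7]
width: 0.438
grasp_force: 4.5
```

Floor contact (5.7 N). Releasing slowly.

Emit:
drive_tool --pt "0 0 0 0 0 0 0.45" --pt "0 0 0 0 0 0 0.46" --pt "0 0 0 0 0 0 0.47" --pt "0 0 0 0 0 0 0.48" --pt "0 0 0 0 0 0 0.5" --pt "0 0 0 0 0 0 0.55" --pt "0 0 0 0 0 0 0.65" --pt "0 0 0 0 0 0 0.7" --pt "0 0 0 0 0 0 0.7" --pt "0 0 0 0 0 0 0.7"

```text
time: 22.8
eef_pos: [0.4783, 0.4206, 0.0503]
tcp_rot: [0.0, 0.754, 0.657, -0.0]
force: [0.9, -0.2, -0.9]
width: 0.698
grasp_force: 0.0
```

Emit:
drive_tool --pt "0 0 0.15 0 0 0 0.7" --pt "0 0 0.4 0 0 0 0.7" --pt "0 0 0.6 0 0 0 0.7" --pt "0 0 0.8 0 0 0 0.7" --pt "0 0 0.8 0 0 0 0.7" --pt "0 0 0.8 0 0 0 0.7" --pt "0 0 0.5 0 0 0 0.7" --pt "0 0 0 0 0 0 0.7" --pt "0 0 0 0 0 0 0.7"

```text
time: 23.7
eef_pos: [0.478, 0.4205, 0.2533]
tcp_rot: [0.0, 0.754, 0.657, 0.0]
force: [0.4, 0.7, -1.2]
width: 0.7
grasp_force: 0.0
```

Run:
```python
from plant import manip
from h import *
np.set_printoptions(precision=4,suppress=True)
o=manip.get_obs();print(o["eef_pos"],o["force"],o["time"])
c=manip.camera("wrist");X=cloud(c,o);z=X[...,2]
near=np.hypot(X[...,0]-.4774,X[...,1]-.4204)<.05
for nm,lo,hi in(("rests",.055,.076),("head",.098,.125)):
    for ce,st,l in blobs((near&(z>lo)&(z<hi)).astype(np.uint8),15): P=X[l];print(nm,st[4],P.min(0),P.max(0))
t=manip.camera("top");s=manip.camera("side")
cv2.imwrite("pics/f.png",np.hstack([cv2.resize(k,(400,300),interpolation=cv2.INTER_AREA) for k in(t["img"][90:330,60:380],s["img"][120:330,140:420])])[:,:,::-1])
d=pickle.load(open("c0.pkl","rb"))
for n,q in(("top",t),("side",s)):
  for nm in("green","red","blue","yellow","teal"):
    print(n,nm,[b[0].round(1).tolist() for b in blobs(mask(d[n],nm),20)],[b[0].round(1).tolist() for b in blobs(mask(q,nm),20)])
```

```text
[0.478  0.4205 0.2533] [ 0.3512  0.7332 -1.1861] 23.7
rests 143 [0.456  0.4087 0.0673] [0.4677 0.4361 0.0759]
rests 141 [0.4888 0.4052 0.0681] [0.4987 0.432  0.0758]
head 327 [0.4649 0.4137 0.098 ] [0.4893 0.4281 0.1169]
top green [[246.7, 241.2]] [[246.2, 241.1]]
top red [[241.5, 146.8], [506.5, 220.6], [266.6, 229.1]] [[241.1, 146.5], [266.5, 229.2]]
top blue [[342.1, 213.8], [331.9, 265.1]] [[118.6, 116.5], [342.3, 213.6], [331.5, 265.1]]
top yellow [[124.4, 110.5], [215.0, 265.6]] [[125.0, 111.6], [213.7, 264.9]]
top teal [[251.6, 226.6]] [[251.2, 225.5]]
side green [[285.6, 219.7]] [[285.5, 219.6]]
side red [[289.6, 61.8], [197.3, 203.7], [278.8, 206.3], [110.0, 257.5]] [[276.6, 60.3], [197.1, 204.0], [278.8, 206.3], [110.1, 257.6]]
side blue [[282.4, 163.7], [320.7, 179.6], [118.8, 255.6]] [[283.3, 164.5], [320.7, 179.6], [118.8, 255.6]]
side yellow [[301.5, 245.7], [113.7, 253.2]] [[301.4, 245.7], [113.7, 253.3]]
side teal [[272.6, 217.7]] [[279.0, 217.6], [254.2, 215.5]]
```

View pics/f.png

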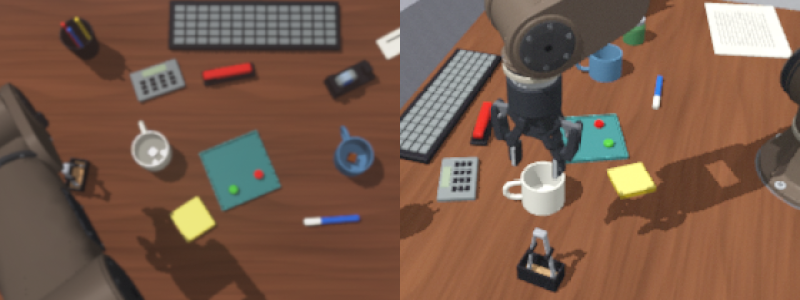

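The tongs stand upright in the stand, and each lump is in its cup (white at (155,150), brown at (352,157)). Nothing else has moved.

```bash
python3 -c "
from plant import manip
print(manip.hand_in())"
```

```text
the job is handed in; nothing more can be done
None
```

The job is handed in: the white lump is in the white cup, the brown lump is in the blue cup, the tongs are upright in their stand, and the final images showed nothing else moved (about 24 s of the 61 s used).

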